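# Hold the sprung lid of a drying case half open

### The job

Freshly glued sherds are drying in the wooden case with the clear lid: gently lift the sprung lid by its ball knob and hold it open at 45 degrees so that a colleague can inspect them. The lid is delicate, so grip it with no more than 35 N on each finger, do not swing it past 60 degrees or let it drop back, and leave the vial, the tape roll and the eraser beside the case where they are. Finish while still holding the lid at 45 degrees; do not let go.

Things in the scene. Friction and masses are not known exactly. Their poses are not given: they have to be found in the camera images.
- case: wooden drying case, 180 mm (its x, front to back) by 220 mm (its y) by 82 mm high with the lid shut, fixed to the table; lidded by a wooden frame with a clear pane (180 x 220 x 12 mm). Origin at the centre of its underside on the table; x points from the knob side (front, facing the robot) to the hinge side, y along the hinge, z up
- lid (a joint): opening angle of the lid in rad: 0 shut (level), grows as its front edge rises; stop at 1.4. 45 degrees is 0.785. Its own weight (about 0.28 kg, varies) and a hinge spring shut it: a straight upward pull at the knob of about 3 N holds it just off shut, about 8 N at 45 degrees
- lid_knob (a point): centre of the black ball knob on the lid, 28 mm in diameter, on a stem of 8 mm diameter, with its centre 34 mm above the lid's upper face, 14 mm in from the front edge, midway along the case. It moves with the lid; with the lid shut it is 116 mm above the table. A ball pinched with the fingers closing along the hinge line can turn between them as the lid rises; 20 N on each finger is enough. The forces of both fingers on the lid added together must stay under 75 N
- lid_hinge (a point): middle of the hinge pin at the back of the case, 76 mm above the table; the pin runs along the case's y. With the lid shut the knob's centre is 170 mm in front of it (case -x) and 40 mm above it
- vial_mid (a point): centre of a small glass vial with a black cap, 23 mm in diameter and 61 mm tall, standing loose beside the case; leave it
- tape_mid (a point): centre of a white roll of tape lying flat and loose beside the case, 66 mm in diameter and 19 mm tall; leave it
- rubber_mid (a point): centre of an eraser, 22 x 42 x 13 mm, lying loose on the table before the case; leave it

How it is judged:
By the outcome, as a careful person would: the job done as asked, in the order asked, and still so for the second after the job is handed in, while the arm keeps its last pose, push and grip.
It also fails if it takes over 40 s, if anything falls off the work surface, if the arm or the gripper's body presses on something with over 40 N, if the wrist force passes 120 N, or if a joint passes its speed limit or range.

### The arm

A 7-joint arm with a two-finger parallel gripper is mounted at the origin on the work surface; the furniture and walls round the work are solid. World frame = base frame: x ahead of the robot, y to its left, z up, the work surface at z = 0. Lengths are in m, angles in rad, forces in N, time in s.
With the tool pointing down it reaches from about 0.4 to 0.85 m from the base axis. Payload 10.4 kg.
Tool frame: the origin (TCP) lies at the very end of the fingers, on their centre line; the grasp point (between the pads) lies manip.hold_point_z behind it (manip.hold_point_z is the distance from the TCP to the grasp point, in m); z points along the fingers, y is the direction in which the jaws open and shut (so a half turn about z gives the same grasp; the last joint's range is limited). The gripper opens to 85 mm and grips with 20 to 120 N. Pads are 22 mm wide; open, the fingers measure 114 mm over their backs; the gripper's body (76 mm by 85 mm) begins 54 mm behind the grasp point. The pads swing forward as they close: fully open they stand 13 mm farther back than shut.
Start: joints at [1.16, 0.332, -0.065, 1.46, 0.022, 1.35, -0.088], TCP at [0.236, -0.579, 0.231] pointing down, gripper open.
Joint ranges: [-2.6, 2.6], [-0.5, 2.12], [-1.47, 1.34], [0.16, 2.42], [-1.27, 4.41], [0.06, 2.06], [-2.6, 2.6]. Speed limits (rad/s): [2.22, 2.22, 2.79, 2.79, 3.14, 3.14, 3.14].

### API

Orientations are given as a unit quaternion [x, y, z, w].
In Python, from workcell import manip gives the robot as it stands.
- The arm moves only by the tool jog_arm, never from a script. Its arguments are lists of equal length, an entry for each row: "translation": the shift along the world's x, y, z in mm, a list of three; "turn": the turn about the world's z in degrees. In form: {"translation": [[x, y, z], ...], "turn": [turn, ...]}. A call has 1 to 12 rows; each row is the pose to reach, as a shift and turn from the pose measured when the call began; what a row does not reach only later rows make up. A row lasts 1/12 s, in which the tool goes at most 41.7 mm and 7.16 degrees, less where a joint would pass 70% of its speed; a pose out of reach is approached as far as the arm can. A call with a gripper value outside its range is refused whole. "grip" is the finger opening in mm, from 0 to 85.4, set as the call begins (left out, the last holds). The fingers move at their own pace and stop on an object; "grip_force" is the grip in N (left out, the last holds). Time passes only in rows, so rows that repeat a pose let the fingers close. It gives the time, the measured TCP pose, the force and the opening at its end, in the units of the state.
- manip.get_obs(): the state, without advancing time (a new reading comes with each control period).
- manip.camera(name): name is "side" or "top" or "wrist"; returns a dict with "frame" (420x560x3 uint8, red, green, blue), "mtx" (3x3 intrinsics, pixels), "pose" (4x4, takes a point from camera to world coordinates). Camera axes: x right, y down, z forward; pixel columns grow to the right and rows downward; lengths in m; the calibration is good to about 2 mm. A picture is of the moment at which its call begins. There is no depth.
- manip.hand_in(): hands the job in, once; it reports no verdict.
Trained networks look in a picture, given as the dict that the camera call returned (one of the last four; its "shot" number tells which), for a name from the list of things; names that differ only in an ending like _2 or _b are one class to them, and where a whole thing is asked for, a point or a joint stands for the part that bears it (a point fixed in the world has none). Each returns a list of dicts, best first, with "confidence" (0 to 1); they miss things now and then, are a little off and sometimes report something else, mostly with a low value. They report only what shows in the picture. A call takes as long as a camera call.
- manip.outline_of(picture, label): "mask" (420x560 bool, what is visible of it) and "extent" ([left, top, right, bottom] in pixels, round what is visible of it).
- manip.pinpoint(picture, label): "at" ([column, row] in pixels: a listed point, or the origin of a listed thing).
The state is a dict: "clock": time; "joint_pos": joint angles; "joint_velocities": joint speeds; "tau": joint torques, N m; "position": TCP position; "ee_rot": TCP orientation; "ft_force": force on the tool from outside, world axes, zero at the start; "torque": the same for the moment, N m; "grip_width": opening from 0.0 (shut) to 1.0 (fully open).
Only numpy, scipy, OpenCV 4.12 (cv2) and the standard library are available. Lean on these libraries where they do the work, as an engineer would, in place of code of your own. Each camera call takes 0.05 s, during which the arm holds its last target. There are 200 camera calls.

## Working session

There is one attempt and no reset: what is moved stays moved. The work goes in short steps, Python scripts to look and compute and a tool call to move; the robot and the scene stay as the last step left them, time stands still between calls to the robot, and variables do not carry over. Pictures are saved under pics/ and viewed, about 8 in all and at most 12, crops included, and the job is handed in when it is done.

Besides the shell and the picture viewer there is one more tool, called after "Emit:" in YAML: its name, and indented under it one key for each argument. jog_arm: Moves the arm, as the interface text tells. Its arguments: {"type":"object","properties":{"translation":{"type":"array"},"turn":{"type":"array"},"grip":{"type":"number"},"grip_force":{"type":"number"}},"required":["translation","turn"]}

```bash
mkdir -p pics
cat > h.py <<'E'
from workcell import manip
import numpy as np, cv2
def tri(obs):
    A=np.zeros((3,3));b=np.zeros(3)
    for p,(u,v) in obs:
        d=p['pose'][:3,:3]@np.linalg.inv(p['mtx'])@[u,v,1];d/=np.linalg.norm(d)
        M=np.eye(3)-np.outer(d,d);A+=M;b+=M@p['pose'][:3,3]
    x=np.linalg.solve(A,b)
    return x
def onz(p,uv,z):
    d=p['pose'][:3,:3]@np.linalg.inv(p['mtx'])@[uv[0],uv[1],1];o=p['pose'][:3,3]
    return o+d*(z-o[2])/d[2]
def proj(p,X):
    q=np.linalg.inv(p['pose'])@np.r_[X,1];q=p['mtx']@q[:3];return q[:2]/q[2]
E
python3 - <<'E'
from h import *
o=manip.get_obs();print({k:np.round(v,3) for k,v in o.items()},manip.hold_point_z)
P={n:manip.camera(n) for n in('side','top')}
for n,p in P.items():
    cv2.imwrite(f'pics/{n}0.png',p['frame'][:,:,::-1]); print(n,np.round(p['pose'],2).tolist())
    for l in('lid_knob','lid_hinge','case','vial_mid','tape_mid','rubber_mid'):
        print(n,l,[(np.round(r['at'],1),round(r['confidence'],2)) for r in manip.pinpoint(p,l)[:3]])
k={n:manip.pinpoint(p,'lid_knob') for n,p in P.items()}
if all(k.values()): print('knob',tri([(P[n],k[n][0]['at']) for n in P]))
t=P['top']
for l,z in(('lid_knob',.116),('lid_hinge',.076),('vial_mid',.03),('tape_mid',.01),('rubber_mid',.006)):
    r=manip.pinpoint(t,l)
    if r: print(l,onz(t,r[0]['at'],z).round(4))
cv2.imwrite('pics/both0.png',np.vstack([P['top']['frame'],P['side']['frame']])[:,:,::-1][:, :])
E
```

```text
{'clock': np.float64(0.0), 'joint_pos': array([ 1.16 ,  0.333, -0.065,  1.461,  0.022,  1.35 , -0.089]), 'joint_velocities': array([-0.001,  0.001, -0.001, -0.001, -0.   , -0.001,  0.002]), 'tau': array([-0.0000e+00, -6.2545e+01,  4.9000e-02, -3.9160e+01,  1.6000e-02,
        1.0000e-02, -0.0000e+00]), 'position': array([ 0.236, -0.578,  0.23 ]), 'ee_rot': array([ 0.981,  0.193, -0.   , -0.001]), 'ft_force': array([-0.172, -0.233, -0.566]), 'torque': array([-0.013,  0.017, -0.015]), 'grip_width': np.float64(0.997)} 0.0187
side [[1.0, -0.02, 0.05, 0.49], [-0.05, -0.69, 0.72, -0.64], [0.01, -0.72, -0.69, 0.7], [0.0, 0.0, 0.0, 1.0]]
side lid_knob [(array([271.7, 240.4]), 0.75), (array([234.4, 200.4]), 0.63)]
side lid_hinge [(array([319.8, 221.9]), 0.59)]
side case [(array([271.9, 244.7]), 0.95)]
side vial_mid [(array([243.6, 306.3]), 0.67)]
side tape_mid [(array([279.7, 190.5]), 0.41)]
side rubber_mid [(array([200.1, 209.6]), 0.62)]
top [[-0.02, -0.98, 0.21, 0.33], [-1.0, 0.02, -0.0, -0.01], [-0.0, -0.21, -0.98, 1.06], [0.0, 0.0, 0.0, 1.0]]
top lid_knob [(array([293.3, 251.2]), 0.9)]
top lid_hinge [(array([299. , 169.9]), 0.87), (array([292.7, 221.7]), 0.41)]
top case [(array([293.2, 225.3]), 0.7)]
top vial_mid [(array([374.9, 245.4]), 0.43)]
top tape_mid [(array([218.8, 215.1]), 0.92)]
top rubber_mid [(array([248. , 296.1]), 0.49)]
knob [ 0.5048384  -0.03318696 -0.00890808]
lid_knob [ 0.4598 -0.0325  0.116 ]
lid_hinge [ 0.6338 -0.0494  0.076 ]
vial_mid [ 0.4807 -0.2052  0.03  ]
tape_mid [0.5562 0.1234 0.01  ]
rubber_mid [0.3827 0.0616 0.006 ]
```

View pics/top0.png

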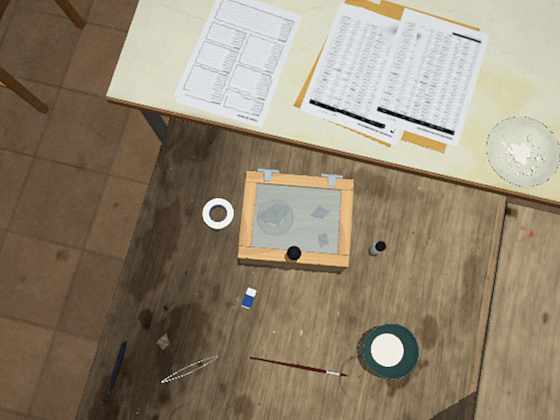

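View pics/side0.png

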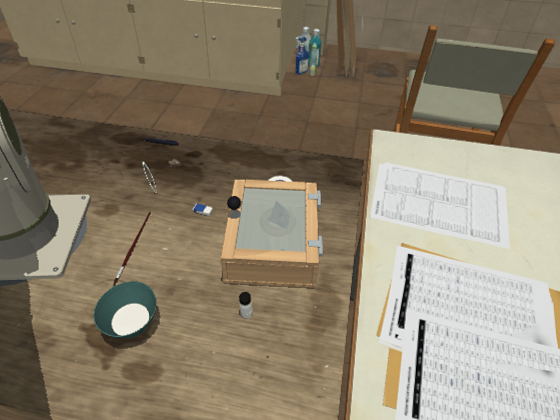

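Top view: knob at about (293,253), tape at (218,213), vial at (377,248), eraser at (249,298). Side view: knob at about (234,203), so the network's second side candidate is the right one. Next I fit the case's position and yaw.

Run:
```python
from h import *
from scipy.optimize import least_squares
P={n:manip.camera(n) for n in('side','top')}
K={}
for n,p in P.items():
    g=np.array([234,202]) if n=='side' else np.array([293,252])
    rs=manip.pinpoint(p,'lid_knob')
    K[n]=min((r['at'] for r in rs),key=lambda a:np.hypot(*(np.array(a)-g)))
    # dark blob centroid
    c=p['frame'][g[1]-14:g[1]+15,g[0]-14:g[0]+15].max(2)<45
    ys,xs=np.nonzero(c);print(n,K[n],'blob',xs.mean()+g[0]-14,ys.mean()+g[1]-14,(xs.min()+xs.max())/2+g[0]-14,(ys.min()+ys.max())/2+g[1]-14,c.sum())
print('knob tri',tri([(P[n],K[n]) for n in P]))
# yaw: fit top-lid corners on the top image; lid mask
ms=[]
for l in('lid','case'):
    r=manip.outline_of(P['top'],l)
    if r:
        m=r[0]['mask'].astype(np.uint8);c=max(cv2.findContours(m,0,2)[0],key=cv2.contourArea)
        h=cv2.convexHull(c)[:,0].astype(float)
        W=np.array([onz(P['top'],q,.082)[:2] for q in h],np.float32)
        print(l,r[0]['confidence'],r[0]['extent'],cv2.minAreaRect(W))
# manual corners (top image) -> refine w/ edges of the orange wood
f=P['top']['frame'];cv2.imwrite('pics/c.png',cv2.resize(f[155:285,225:395],None,fx=4.5,fy=4.5,interpolation=cv2.INTER_CUBIC)[:,:,::-1])
```

```text
side [235.3, 201.5] blob 233.41221374045801 202.6793893129771 233.0 202.5 131
top [293.2, 252.4] blob 293.4890510948905 252.77372262773724 293.5 253.0 137
knob tri [ 0.45806331 -0.03216327  0.11586371]
lid 0.82 [239.6, 170.9, 351.7, 268.3] ((0.5355046987533569, -0.04047757387161255), (0.22198374569416046, 0.18784502148628235), 84.51490783691406)
case 0.67 [236.9, 169.0, 352.5, 271.4] ((0.5319923162460327, -0.03952198475599289), (0.22043639421463013, 0.19723978638648987), 84.06134796142578)
```

View pics/c.png

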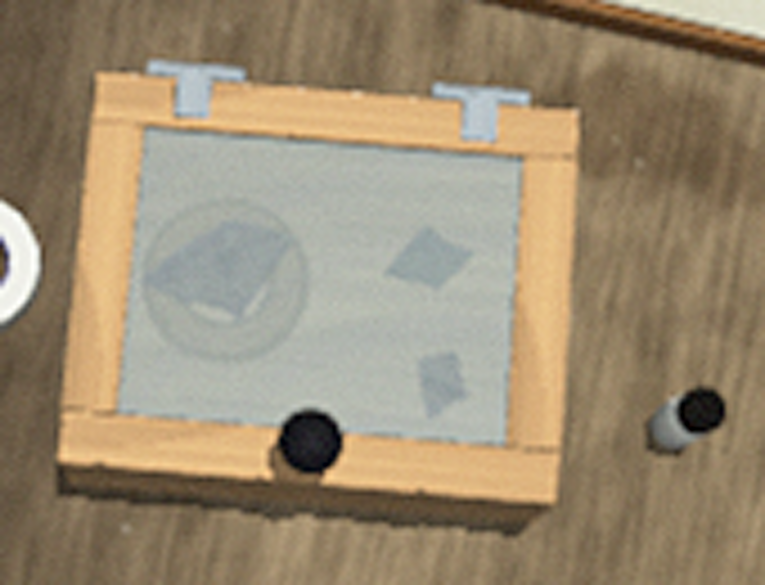

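Crop: the lid's outer corners sit at crop (97,72), (580,110), (58,462) and (557,503), with the ball at (310,441).

Run:
```python
from h import *
t=manip.camera('top')
c=np.array([(97,72),(580,110),(557,503),(58,462)])/4.5+[225,155]
W=np.array([onz(t,q,.082)[:2] for q in c],np.float32);print(W)
bl,br,fr,fl=W
print(np.degrees([np.arctan2(*(d[::-1])) for d in (bl-fl,br-fr)]),[np.degrees(np.arctan2(-d[0],d[1])) for d in (bl-br,fl-fr)],W.mean(0))
```

```text
[[ 0.6317106   0.05824419]
 [ 0.6094492  -0.16044933]
 [ 0.43168634 -0.14146043]
 [ 0.4539127   0.07610571]]
[-5.7366714 -6.0972977] [np.float32(-5.8122663), np.float32(-5.8330493)] [ 0.5316897  -0.04188997]
```

Emit:
jog_arm:
  translation:
    - [19, 45, 4]
    - [38, 90, 8]
    - [57, 135, 12]
    - [76, 180, 15]
    - [95, 225, 15]
    - [114, 270, 15]
    - [133, 315, 15]
    - [150, 360, 15]
    - [165, 400, 15]
    - [180, 435, 15]
    - [180, 450, 15]
    - [180, 450, 15]
  turn: [-3, -6, -9, -12, -15, -18, -21, -24, -27, -27, -27, -27]
  grip: 85
  grip_force: 20

```text
clock: 2.4
position: [0.4173, -0.1246, 0.2467]
ee_rot: [0.999, -0.04, 0.0, 0.0]
ft_force: [0.3, -0.2, -0.4]
grip_width: 0.995
```

Emit:
jog_arm:
  translation:
    - [10, 22, 0]
    - [20, 45, -10]
    - [30, 68, -20]
    - [40, 90, -40]
    - [40, 91, -57]
    - [40, 91, -57]
    - [40, 91, -57]
  turn: [0, -1, -1, -1.2, -1.2, -1.2, -1.2]

```text
clock: 2.98
position: [0.4568, -0.0337, 0.1896]
ee_rot: [0.999, -0.05, -0.0, 0.0]
ft_force: [-0.5, -0.5, 0.8]
grip_width: 0.992
```

Run:
```python
from h import *
w=manip.camera('wrist');o=manip.get_obs();print(o['position'].round(4),o['ee_rot'].round(4),w['pose'].round(3).tolist())
P={n:manip.camera(n) for n in('side','top')}
for n,p in [('wrist',w)]+list(P.items()):
    print(n,[(np.round(r['at'],1),round(r['confidence'],2)) for r in manip.pinpoint(p,'lid_knob')[:3]],proj(p,[.4575,-.033,.116]))
r=manip.pinpoint(w,'lid_knob')
if r: print(onz(w,r[0]['at'],.116))
cv2.imwrite('pics/w1.png',w['frame'][:,:,::-1])
```

```text
[ 0.4573 -0.0342  0.1904] [ 9.987e-01 -5.080e-02  6.000e-04  2.000e-04] [[-0.101, -0.948, -0.302, 0.534], [-0.995, 0.096, 0.032, -0.042], [-0.001, 0.303, -0.953, 0.332], [0.0, 0.0, 0.0, 1.0]]
wrist [(array([280.5, 221.5]), 0.81)] [282.90457405 220.86268352]
side [] [234.74405231 201.81785284]
top [] [293.59274602 252.40618792]
[ 0.45718549 -0.03120069  0.116     ]
```

View pics/w1.png

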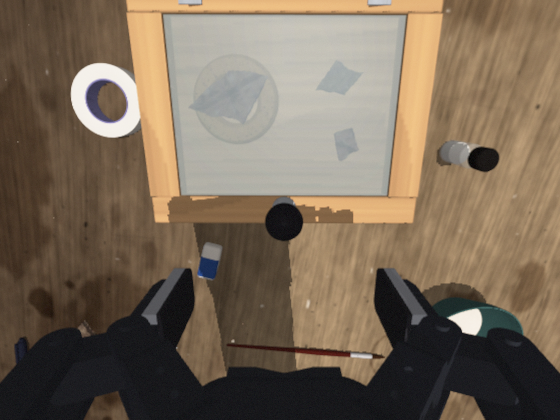

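Wrist view: the ball is at (284,221), which matches my projected (283,221), and it is centred between the fingers. Next I descend.

Emit:
jog_arm:
  translation:
    - [0, 1, -15]
    - [0, 1, -30]
    - [0, 1, -45]
    - [0, 1, -60]
    - [0, 1, -75]
    - [0, 1, -87]
    - [0, 1, -95]
    - [0, 1, -95]
    - [0, 1, -95]
  turn: [-0.1, -0.1, -0.1, -0.1, -0.1, -0.1, -0.1, -0.1, -0.1]

```text
clock: 4.08
position: [0.4576, -0.033, 0.0957]
ee_rot: [0.999, -0.052, 0.001, 0.0]
ft_force: [-0.0, 0.1, -0.2]
grip_width: 0.997
```

Run:
```python
from h import *
w=manip.camera('wrist');o=manip.get_obs();print(o['position'].round(4),o['ft_force'].round(1))
s=manip.camera('side')
f=np.hstack([w['frame'][120:400,100:460],cv2.resize(s['frame'][140:280,160:340],(360,280))])
cv2.imwrite('pics/w2.png',f[:,:,::-1])
```

```text
[ 0.458  -0.033   0.0961] [ 1.  -0.3  0.2]
```

View pics/w2.png

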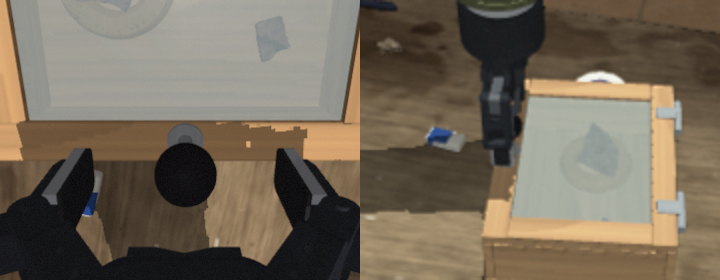

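Run:
```python
from h import *
w=manip.camera('wrist');s=manip.camera('side');o=manip.get_obs()['position']
for p in(w,s): print(proj(p,o+[0,0,.0187]),[(np.round(r['at'],1),round(r['confidence'],2)) for r in manip.pinpoint(p,'lid_knob')])
r=manip.outline_of(w,'lid_knob')
f=w['frame'];m=np.zeros(f.shape[:2],bool);m[255:335,245:330]=f[255:335,245:330].max(2)<40
ys,xs=np.nonzero(m);uv=((xs.min()+xs.max())/2,(ys.min()+ys.max())/2);print(uv,onz(w,uv,.116),o)
```

```text
[283.97370976 290.3198766 ] [(array([283., 294.]), 0.82)]
[235.05738872 202.23076388] [(array([230. , 202.2]), 0.76)]
(np.float64(285.0), np.float64(294.5)) [ 0.45655376 -0.03336868  0.116     ] [ 0.45806378 -0.03306205  0.09621416]
```

Emit:
jog_arm:
  translation:
    - [-1, 0, 0]
    - [-1, 0, 0]
    - [-1, 0, 0]
    - [-1, 0, 0]
    - [-1, 0, 0]
    - [-1, 0, 0]
    - [-1, 0, 0]
    - [-1, 0, 0]
    - [-1, 0, 0]
    - [-1, 0, 0]
  turn: [0, 0, 0, 0, 0, 0, 0, 0, 0, 0]
  grip: 15
  grip_force: 22

```text
clock: 5.27
position: [0.4567, -0.0334, 0.0959]
ee_rot: [0.999, -0.052, 0.001, 0.001]
ft_force: [-1.7, -3.7, 2.4]
grip_width: 0.31
```

Run:
```python
from h import *
w=manip.camera('wrist');o=manip.get_obs();print(o['position'].round(4),o['ft_force'].round(1),o['torque'].round(2),o['grip_width']*85.4)
s=manip.camera('side')
f=np.hstack([w['frame'][120:400,100:460],cv2.resize(s['frame'][140:280,160:340],(360,280))])
cv2.imwrite('pics/w3.png',f[:,:,::-1])
```

```text
[ 0.4567 -0.0334  0.0958] [-1.5 -4.4  1.7] [-0.89  0.26  0.  ] 26.56627291627614
```

View pics/w3.png

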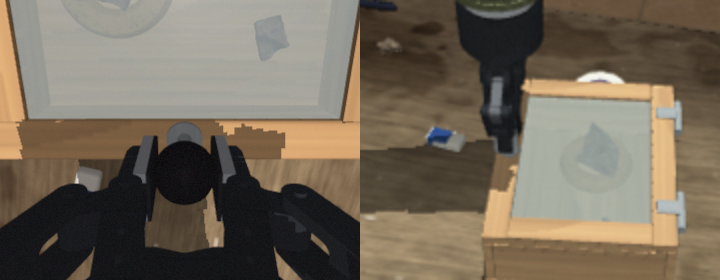

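The ball is held (about 27 mm opening) and centred between the pads. Now the arc table about the hinge.

Run:
```python
import numpy as np
r=np.hypot(170,40);a=np.arctan2(40,170);c,s=np.cos(np.radians(-5.85)),np.sin(np.radians(-5.85))
def d(t): t=np.radians(t);dx=170-r*np.cos(a+t);return np.array([dx*c,dx*s,r*np.sin(a+t)-40])
for seq in ([.3,.8,1.6,2.6,3.8,5.2,6.6,8,9.2,10,10,10],[10.5,11.5,13,15,17,19,21,23,25,26.5,27.5,28],[28.5,29.5,31,33,35,37,39,41,42.5,44,45,45]):
    b=d(seq[0]*0+(0 if seq[0]<1 else 10 if seq[0]<20 else 28));print([np.round(d(t)-b,1).tolist() for t in seq])
```

```text
[[0.2, -0.0, 0.9], [0.6, -0.1, 2.4], [1.2, -0.1, 4.7], [2.0, -0.2, 7.7], [3.0, -0.3, 11.2], [4.3, -0.4, 15.2], [5.7, -0.6, 19.3], [7.2, -0.7, 23.3], [8.5, -0.9, 26.7], [9.5, -1.0, 28.9], [9.5, -1.0, 28.9], [9.5, -1.0, 28.9]]
[[0.6, -0.1, 1.4], [1.8, -0.2, 4.2], [3.8, -0.4, 8.3], [6.6, -0.7, 13.7], [9.5, -1.0, 19.0], [12.7, -1.3, 24.3], [16.0, -1.6, 29.4], [19.5, -2.0, 34.3], [23.2, -2.4, 39.2], [26.0, -2.7, 42.7], [28.0, -2.9, 45.1], [29.0, -3.0, 46.2]]
[[1.0, -0.1, 1.1], [3.0, -0.3, 3.4], [6.2, -0.6, 6.7], [10.5, -1.1, 11.0], [14.9, -1.5, 15.1], [19.5, -2.0, 19.1], [24.3, -2.5, 22.9], [29.1, -3.0, 26.6], [32.8, -3.4, 29.2], [36.6, -3.8, 31.7], [39.2, -4.0, 33.4], [39.2, -4.0, 33.4]]
```

Emit:
jog_arm:
  translation:
    - [0.2, -0.3, 0.9]
    - [0.6, -0.6, 2.4]
    - [1.2, -0.6, 4.7]
    - [2, -0.7, 7.7]
    - [3, -0.8, 11.2]
    - [4.3, -0.9, 15.2]
    - [5.7, -1.1, 19.3]
    - [7.2, -1.2, 23.3]
    - [8.5, -1.4, 26.7]
    - [9.5, -1.5, 28.9]
    - [9.5, -1.5, 28.9]
    - [9.5, -1.5, 28.9]
  turn: [0, 0, 0, 0, 0, 0, 0, 0, 0, 0, 0, 0]

```text
clock: 6.37
position: [0.466, -0.0345, 0.1247]
ee_rot: [0.999, -0.052, 0.001, 0.0]
ft_force: [-1.4, 3.6, -3.1]
grip_width: 0.303
```

Run:
```python
from h import *
w=manip.camera('wrist');o=manip.get_obs();print(o['position'].round(4),o['ft_force'].round(1),o['torque'].round(2),o['grip_width']*85.4)
s=manip.camera('side')
f=np.hstack([w['frame'][120:400,100:460],cv2.resize(s['frame'][140:280,160:340],(360,280))])
cv2.imwrite('pics/w4.png',f[:,:,::-1])
```

```text
[ 0.4659 -0.0346  0.1245] [-2.1  3.7 -2.4] [ 0.77  0.43 -0.05] 26.248336986912562
```

View pics/w4.png

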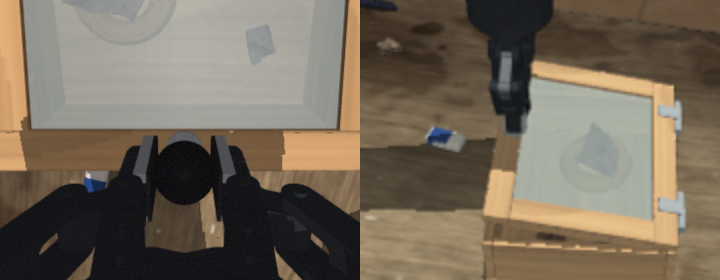

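The lid is following at about 10°, with the ball still centred in the pads and small forces. I carry on along the arc.

Emit:
jog_arm:
  translation:
    - [0.6, 0.1, 1.4]
    - [1.8, 0, 4.2]
    - [3.8, -0.2, 8.3]
    - [6.6, -0.5, 13.7]
    - [9.5, -0.8, 19]
    - [12.7, -1.1, 24.3]
    - [16, -1.4, 29.4]
    - [19.5, -1.8, 34.3]
    - [23.2, -2.2, 39.2]
    - [26, -2.5, 42.7]
    - [28, -2.7, 45.1]
    - [29, -2.8, 46.2]
  turn: [0, 0, 0, 0, 0, 0, 0, 0, 0, 0, 0, 0]
  grip_force: 24

```text
clock: 7.47
position: [0.4952, -0.0375, 0.171]
ee_rot: [0.999, -0.052, 0.001, 0.0]
ft_force: [-2.5, -0.2, -3.3]
grip_width: 0.31
```

```bash
cat > a.py <<'E'
from h import *
o=manip.get_obs();p=o['position'];print(o['clock'],p.round(4),o['ft_force'].round(1),o['torque'].round(2),o['grip_width']*85.4)
k0=np.array([.4567,-.0334,.0958]);d=p-k0;dx=d[0]*.9948-d[1]*.1019
t0=np.degrees(np.arctan2(40,170))
print('angle from z',np.degrees(np.arcsin((40+d[2]*1e3)/174.64))-t0,'atan2',np.degrees(np.arctan2(40+d[2]*1e3,170-dx*1e3))-t0,'r',np.hypot(40+d[2]*1e3,170-dx*1e3))
E
python3 a.py
```

```text
7.4667 [ 0.4952 -0.0375  0.171 ] [-2.5 -0.2 -3.3] [ 0.13  0.74 -0.05] 26.51437509380474
angle from z 28.039157324994996 atan2 28.023216536044913 r 174.69537068761326
```

Emit:
jog_arm:
  translation:
    - [1, -0.1, 1.1]
    - [3, -0.3, 3.4]
    - [6.2, -0.6, 6.7]
    - [10.5, -1.1, 11]
    - [14.9, -1.5, 15.1]
    - [19.5, -2, 19.1]
    - [24.3, -2.5, 22.9]
    - [29.1, -3, 26.6]
    - [32.8, -3.4, 29.2]
    - [36.6, -3.8, 31.7]
    - [39.2, -4, 33.4]
    - [39.2, -4, 33.4]
  turn: [0, 0, 0, 0, 0, 0, 0, 0, 0, 0, 0, 0]

```text
clock: 8.47
position: [0.5349, -0.0416, 0.2047]
ee_rot: [0.999, -0.052, 0.001, 0.0]
ft_force: [-4.4, 0.6, -1.4]
grip_width: 0.31
```

```bash
python3 a.py
python3 - <<'E'
from h import *
P={n:manip.camera(n) for n in('wrist','side','top')}
f=np.hstack([P['wrist']['frame'][100:400,90:470],cv2.resize(P['side']['frame'][130:280,150:340],(380,300))])
cv2.imwrite('pics/w5.png',f[:,:,::-1])
# predicted lid at 45 deg: front corners upper face (-180 from hinge, +6 up); compare with predicted angles
H=np.array([.4567,-.0334])+.170*np.array([.9948,-.1019]);X=np.array([.9948,-.1019,0]);Y=np.array([.1019,.9948,0])
for a in(40,45,50):
    t=np.radians(a);u=-.184;v=.006
    dx=u*np.cos(t)+v*np.sin(t);dz=-u*np.sin(t)+v*np.cos(t)
    for y in(-.11,.11):
        q=np.r_[H,.076]+X*dx+Y*y+[0,0,dz]; print(a,y,proj(P['side'],q).round(),proj(P['wrist'],q).round(),proj(P['top'],q).round())
    if a==45: t45=t
t=P['top']
for l,z in(('vial_mid',.03),('tape_mid',.01),('rubber_mid',.006)):
    r=manip.pinpoint(t,l)
    if r: print(l,np.round(r[0]['at'],1),onz(t,r[0]['at'],z).round(4))
cv2.imwrite('pics/w6.png',np.hstack([P['side']['frame'][100:330,140:360].repeat(2,0).repeat(2,1),t['frame'][150:380,200:370].repeat(2,0).repeat(2,1)])[:,:,::-1])
E
```

```text
8.4667 [ 0.5349 -0.0416  0.2047] [-4.4  0.6 -1.4] [ 0.01  0.93 -0.02] 26.50179810276068
angle from z 45.26445413736187 atan2 45.21612730193336 r 174.7303581978953
40 -0.11 [244. 213.] [477. 337.] [359. 233.]
40 0.11 [255. 135.] [ 91. 338.] [234. 223.]
45 -0.11 [251. 209.] [494. 334.] [360. 225.]
45 0.11 [261. 130.] [ 74. 335.] [234. 215.]
50 -0.11 [258. 204.] [513. 328.] [362. 217.]
50 0.11 [267. 126.] [ 55. 328.] [234. 207.]
vial_mid [377.7 245.3] [ 0.4808 -0.211   0.03  ]
tape_mid [217.  214.5] [0.5576 0.1273 0.01  ]
rubber_mid [250.3 298.7] [0.3772 0.0569 0.006 ]
```

View pics/w6.png

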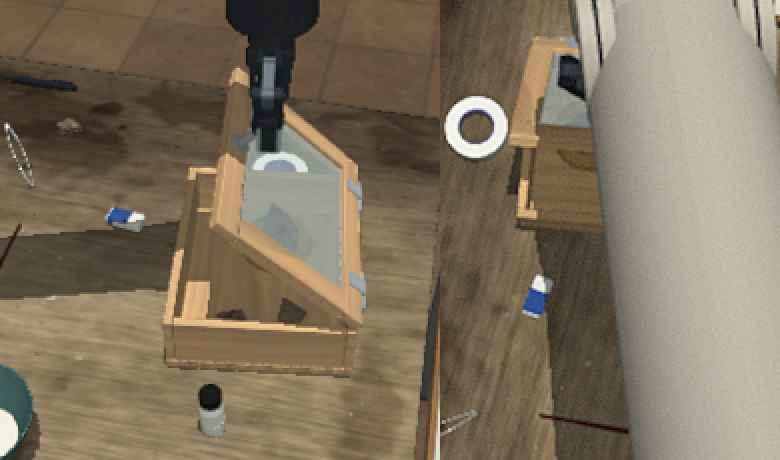

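View pics/w5.png

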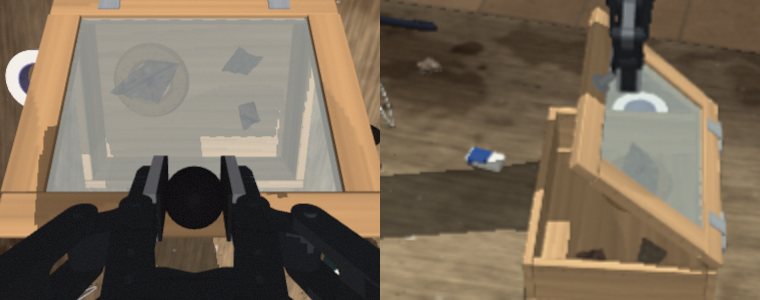

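Both views show the lid open at roughly 45°, with the ball still centred in the pads at (285,297), against (285,295) when first gripped. One overlay to check the angle independently.

Run:
```python
from h import *
p=manip.camera('side');S=4
o0=np.array([130,120]);im=cv2.resize(p['frame'][120:270,130:330],None,fx=S,fy=S,interpolation=cv2.INTER_CUBIC)[:,:,::-1].copy()
H=np.r_[np.array([.4567,-.0334])+.170*np.array([.9948,-.1019]),.076];X=np.array([.9948,-.1019,0]);Y=np.array([.1019,.9948,0])
for a,c in((41,(255,0,0)),(45,(0,255,0)),(49,(0,0,255))):
    t=np.radians(a)
    def P(u,v,y): return H+X*(u*np.cos(t)+v*np.sin(t))+Y*y+[0,0,-u*np.sin(t)+v*np.cos(t)]
    L=[P(-.184,.006,.11),P(-.184,.006,-.11),P(-.184,-.006,-.11),P(-.004,-.006,-.11),P(-.004,.006,-.11),P(-.184,.006,-.11)]
    q=np.array([(proj(p,x)-o0+.5)*S for x in L]).round().astype(np.int32);cv2.polylines(im,[q],False,c,1)
cv2.imwrite('pics/ov.png',im)
```

```text
(no output)
```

View pics/ov.png

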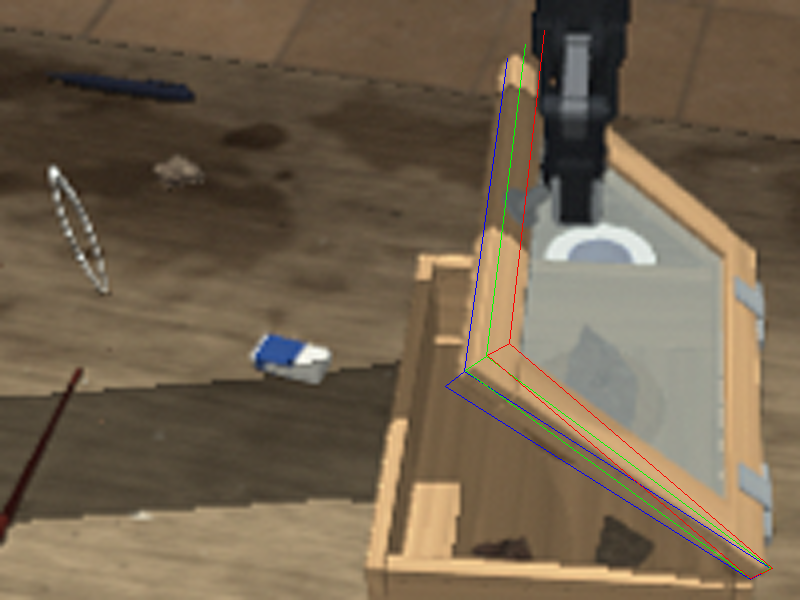

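The 45° (green) outline lands on the lid's near front corner, at crop (465,371)–(488,356); the 41° and 49° outlines miss it. I hand in while still holding.

```bash
python3 a.py; python3 -c "
from workcell import manip
print(manip.hand_in())"
```

```text
8.8167 [ 0.5342 -0.0416  0.2043] [-3.9  0.4 -2.8] [ 0.02  0.89 -0.14] 26.370065517856496
angle from z 44.99421067503315 atan2 44.945212159298485 r 174.73258828965226
the job is handed in; nothing more can be done
None
```

The lid is being held open at about 45°, with the fingers still pinching the ball knob along the hinge line. I handed the job in at about 8.8 s.

- **Angle:** the tool position puts the lid at 44.9–45.0°, and the side-camera overlay agrees with 45°. The highest angle I read on the way up was 45.3°.
- **Grip:** I set 24 N on each finger. The ball stayed centred between the pads, and the wrist force readings were about 5 N or less.
- **Things beside the case:** in the pictures the vial, tape roll and eraser stand where they were. The top camera's position estimates for them came out 4–7 mm different from the first ones. I put that down to the network's own scatter, because the arm never went near them.
- **Detection that failed:** in the first side picture, the network's best guess for the knob was wrong. I used its second guess, which agreed with the top and wrist views.

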